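Set the pellet feeder's portion dial to 120 degrees

ROBOT

A 7-joint arm with a two-finger parallel gripper is mounted at the origin on the work surface. World frame = base frame: x ahead of the robot, y to its left, z up, the work surface at z = 0. Lengths are in m, angles in rad, forces in N, time in s.
With the tool pointing down it reaches from about 0.4 to 0.9 m from the base axis. Payload 5.6 kg.
Tool frame: the origin (TCP) lies between the finger pads; the fingertips stand 17 mm ahead of it and the grasp point (between the pads) lies 2 mm behind it; z points along the fingers, y is the direction in which the jaws open and shut (so a half turn about z gives the same grasp; the last joint's range is limited). The gripper opens to 92 mm and grips with 3 to 60 N. Pads are 20 mm wide; open, the fingers measure 128 mm over their backs; the gripper's body (75 mm by 189 mm) begins 69 mm behind the grasp point.
Start: joints at [-1.146, 0.468, -0.012, 1.603, 0.006, 1.071, -0.056], TCP at [0.293, 0.58, 0.232] pointing down, gripper open.
Joint ranges: [-2.53, 2.53], [-0.31, 2.02], [-1.57, 1.55], [0.28, 2.44], [-1.29, 4.43], [0.15, 1.84], [-2.92, 2.92]. Speed limits (rad/s): [2.57, 2.57, 3.14, 3.14, 3.14, 3.14, 3.14].

INTERFACE

Orientations are given as a rotation vector (axis times angle).
In Python, from workcell import ctrl gives the robot as it stands. Calls block until the motion is done:
- ctrl.goto(position, orientation): joint-space move of the TCP to a pose.
- ctrl.line_to(position, speed=0.15, frame=None, max_force=None): straight line of the TCP; frame=None keeps the orientation; speed is the mean speed in m/s. With max_force (N) it stops when the force on the tool has changed by that much, and returns True; else False.
- ctrl.movej(angles): joint-space move.
- ctrl.gripper_to(opening): finger opening in m; the grip force is fixed at half the most; returns when the fingers have stopped.
- ctrl.sleep(seconds).
- ctrl.inverse_kinematics(position, orientation): joint angles nearest the present ones, or None.
- ctrl.snapshot(name): name is "scene" or "top"; returns a dict with "img" (480x640x3 uint8, red, green, blue), "mtx" (3x3 intrinsics, pixels), "R" (3x3) and "t" (3): a world point X has camera coordinates R X + t. Camera axes: x right, y down, z forward; pixel columns grow to the right and rows downward; lengths in m; the calibration is good to about 2 mm. A picture is of the moment at which its call begins. There is no depth.
A pose or a line that the arm cannot do raises ctrl.Unreachable and nothing moves.
- ctrl.sign_off(): hands the job in, once; it reports no verdict.
Readings, each from a call of its own:
- ctrl.get_time(): time.
- ctrl.get_joint_positions(): joint angles.
- ctrl.get_joint_velocities(): joint speeds.
- ctrl.get_effort(): joint torques, N m.
- ctrl.get_tool_pos(): TCP position.
- ctrl.get_orientation(): TCP orientation.
- ctrl.get_force(): force on the tool from outside, world axes, zero at the start.
- ctrl.get_moment(): the same for the moment, N m.
- ctrl.get_grip_width(): finger opening in m.
Only numpy, scipy, OpenCV 4.12 (cv2) and the standard library are available. Lean on these libraries where they do the work, as an engineer would, in place of code of your own. Each camera call takes 0.05 s, during which the arm holds its last target.

TASK

Set the pellet feeder for the big dog's portion: turn the white portion dial on top of the feeder by its black bar until the scale reads 120 degrees against the red index line, then let go of it. The scale has no numerals: the blue mark is 0, the green mark is 90, long marks stand every 30 degrees and short ones every 10, so 120 is the first long mark past the green one. Do not shift or knock over the other things around the feeder.

Things in the scene. Friction and masses are not known exactly. Their poses are not given: they have to be found in the camera images.
- feeder: Grey pellet feeder, fixed to the shelf: housing 190 mm wide (y), 90 mm high, from 95 mm in front of to 175 mm behind its origin, which lies on the underside straight below the dial's axis. Its front looks along its own -x, with a 10 mm high sill reaching 150 mm from the origin. Behind the dial, 108 to 168 mm from its axis, a beige hatch, top 106 mm above the shelf.
- index (a point): Inner end of the red index line, on a small black block behind the dial: 79 mm from the dial's axis along the feeder's +x, 101 mm above the shelf. The line is 24 mm long, 7 mm wide and points at the axis.
- dial_grip (a point): Mid-height of the black grip bar, on the dial's vertical axis, 118 mm above the shelf; the frame turns with the dial. The bar is upright across the dial: 70 mm long along x, 16 thick along y, from 100 to 136 mm above the shelf; it is no pointer.
- dial_zero (a point): Middle of the blue zero mark on the dial's rim, 61 mm from its axis along the bar. Dial: white disc, diameter 152 mm, upper face 100 mm above the shelf. Readings grow clockwise round the disc seen from above (zero along the dial's +x, green 90 mark along -y, 180 along -x), so the dial must turn anticlockwise for a higher reading.
- dial (a joint): Angle of the dial in rad, equal to the scale reading against the index line (120 degrees = 2.094); grows as the dial turns anticlockwise seen from above; 0 = the blue mark at the index. Stops at -0.15 and 3.3. Starts between about 6 and 63 degrees. No detents or spring: it turns against a light friction of about 0.1 N m and stays where it is left.
- canister: Glass pellet canister with steel screw lid, diameter 100 mm, 190 mm high, loose; origin at the centre of its underside. Leave alone.
- bowl: Steel feeding bowl, diameter 150 mm, 50 mm high, loose; origin at the centre of its underside. Leave alone.
- brush: Black slicker brush lying bristles down, about 190 mm long along its y and 60 mm wide, 25 mm high, loose. Leave alone.
- chew_block: Pine chew block, 45 x 100 x 40 mm (x, y, z), loose; origin at the centre of its underside. Leave alone.
- treat_tin: Closed treat tin with yellow label, diameter 76 mm, 100 mm high, loose; origin at the centre of its underside. Leave alone.
- scoop: Red plastic scoop, about 160 mm long along its x, 65 mm wide, 45 mm high, loose. Leave alone.

How it is judged:
At the end, for the whole second after the job is handed in: The dial is at rest and reads 120 degrees against the index line, within half a division (5 degrees), and is released (value of joint dial between 2.0073 and 2.1815 rad and velocity of joint dial between -0.02 and 0.02 rad/s); the robot touches nothing.
It fails at once if a thing around the feeder (canister, bowl, brush, chew block, tin or scoop) is shifted by more than 25 mm (distance of any of canister, bowl, brush, chew_block, treat_tin, scoop from where it was at the start of the episode above 0.025 m).
It fails at once if one of these things is tipped over (angle between any of canister, bowl, brush, chew_block, treat_tin, scoop's own z axis and vertical above 0.4 rad).
It also fails if it takes over 42 s, if anything falls off the work surface, if the arm or the gripper's body presses on something with over 40 N, if the wrist force passes 120 N, or if a joint passes its speed limit or range.

## Working session

There is one attempt and no reset: what is moved stays moved. The work goes in short steps, each a Python script; the robot and the scene stay as the last script left them, time stands still between calls to the robot, and variables do not carry over. Pictures are saved under pics/ and viewed, and the job is handed in when it is done.

```bash
mkdir -p pics
python3 - <<'E'
from workcell import ctrl
import cv2,pickle
for n in("scene","top"):
    s=ctrl.snapshot(n); pickle.dump(s,open(n+'.pkl','wb'))
    cv2.imwrite(f'pics/{n}0.png',s["img"][:,:,::-1])
    print(n,s["mtx"],s["R"],s["t"])
print(ctrl.get_time(),ctrl.get_orientation())
E
```

```text
scene [[501.36520833   0.         323.87056102]
 [  0.         501.36520833 239.53785319]
 [  0.           0.           1.        ]] [[ 0.23190966  0.97263512 -0.01410087]
 [ 0.50774561 -0.13340315 -0.85111573]
 [-0.82970615  0.19022231 -0.52478869]] [-0.1405633  -0.22539184  1.85548378]
top [[576.09298743   0.         316.06642913]
 [  0.         576.09298743 245.05151668]
 [  0.           0.           1.        ]] [[-0.00258854 -0.99971268  0.02382985]
 [-0.99905494  0.00155143 -0.04343757]
 [ 0.04338812 -0.02391977 -0.9987719 ]] [-0.01176051  0.6019815   1.29509143]
0.1 [-7.28134704e-01 -3.05578359e+00  2.44961829e-03]
```

View pics/scene0.png

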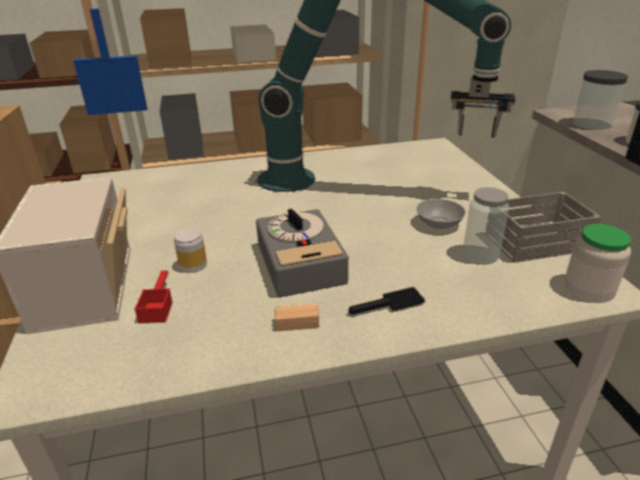

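View pics/top0.png

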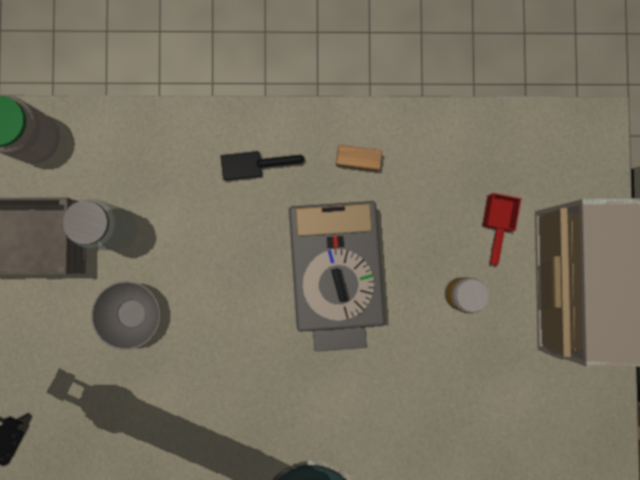

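The top view shows the dial centred near (338,283), blue mark at (332,256), green at (368,278) and red index at (336,242). The loose things are all well clear of the dial. Next I'll measure these points.

```bash
cat > h.py <<'E'
import numpy as np,cv2
def ray(s,uv,z):
    d=s["R"].T@np.linalg.solve(s["mtx"],[uv[0],uv[1],1.]); c=-s["R"].T@s["t"]
    return c+d*(z-c[2])/d[2]
def cen(m,off):
    n,l,st,c=cv2.connectedComponentsWithStats(m.astype(np.uint8))
    if n<2:return None
    i=1+np.argmax(st[1:,4]); return c[i]+off,st[i,4]
def measure(s,box):
    x0,y0,x1,y1=box; im=s["img"][y0:y1,x0:x1]
    hsv=cv2.cvtColor(im,cv2.COLOR_RGB2HSV).astype(int);H,S,V=hsv[...,0],hsv[...,1],hsv[...,2]
    off=np.array([x0,y0]); r={}
    for n,m,z in(("blue",(abs(H-120)<15)&(S>90)&(V>60),.1),("green",(abs(H-62)<18)&(S>90)&(V>60),.1),
      ("red",((H<8)|(H>172))&(S>130)&(V>60),.101),("bar",(V<50),.136)):
        c=cen(m,off)
        if c: r[n]=(c[0],c[1],ray(s,c[0],z))
    return r
def ang(a,b): return np.arctan2(b[1]-a[1],b[0]-a[0])
E
python3 - <<'E'
import pickle,cv2,numpy as np
from h import *
s=pickle.load(open('top.pkl','rb'))
for k,v in measure(s,(285,195,392,355)).items(): print(k,v)
im=s["img"][195:355,285:392]
cv2.imwrite('pics/z0.png',cv2.resize(im[:,:,::-1],None,fx=3.7,fy=3.7,interpolation=cv2.INTER_CUBIC))
# dial ellipse from white mask
hsv=cv2.cvtColor(im,cv2.COLOR_RGB2HSV); print(hsv[100,30],hsv[60,5],hsv[100,25])
t=pickle.load(open('scene.pkl','rb'))
for k,v in measure(t,(250,195,350,295)).items(): print('S',k,v)
E
```

```text
blue (array([330.51282051, 256.15384615]), np.int32(39), array([ 0.57458291, -0.04149861,  0.1       ]))
green (array([366.37837838, 276.59459459]), np.int32(37), array([ 0.53109989, -0.11742547,  0.1       ]))
red (array([335.10344828, 241.60344828]), np.int32(58), array([ 0.6053991 , -0.05130699,  0.101     ]))
bar (array([339.6702509 , 284.93189964]), np.int32(279), array([ 0.51457726, -0.05833777,  0.136     ]))
[ 16  43 154] [ 24  49 125] [ 16  44 155]
S blue (array([305., 235.]), np.int32(13), array([ 0.57689833, -0.04252035,  0.1       ]))
S green (array([273.5, 230.5]), np.int32(8), array([ 0.53267795, -0.11928354,  0.1       ]))
S red (array([303.8       , 241.73333333]), np.int32(30), array([ 0.61050392, -0.05251023,  0.101     ]))
S bar (array([294.61363636, 220.19886364]), np.int32(176), array([ 0.55531152, -0.06457583,  0.136     ]))
```

View pics/z0.png

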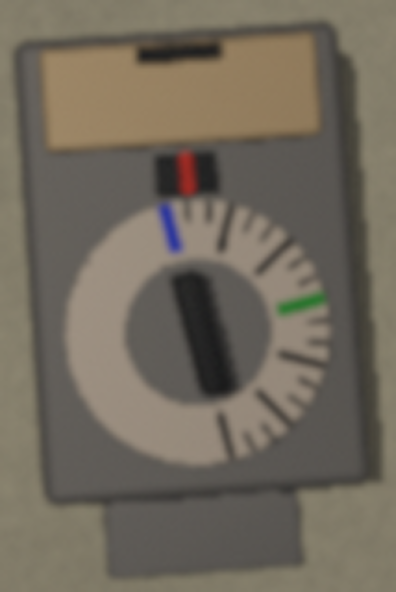

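Axis solved from blue and green is about (0.515, -0.058), which agrees with the bar centroid, and the distances hold up (87.5 against 86.3 mm, and 90 against 91 mm). The index points at about 4.3° and the blue mark at about 15.2°, so the reading is about 11°. Next I'll plan a turn of joint 7 alone.

```bash
cat >> h.py <<'E'
from scipy.spatial.transform import Rotation as Ro
def ori(th):
    x=np.array([np.cos(th),np.sin(th),0]);z=np.array([0,0,-1.]);return Ro.from_matrix(np.c_[x,np.cross(z,x),z]).as_rotvec()
def axis(r):
    B,G=r["blue"][2],r["green"][2];d=(B-G)[:2];n=np.array([-d[1],d[0]])/np.linalg.norm(d)
    return (B+G)[:2]/2+n*.061/np.sqrt(2)
def read(r,c):
    i=ang(c,r["red"][2]); return i,ang(c,r["blue"][2])-i,ang(c,r["green"][2])-i+np.pi/2
E
python3 - <<'E'
from workcell import ctrl
import pickle
from h import *
for n,b in(("top",(285,195,392,355)),("scene",(250,195,350,295))):
    r=measure(pickle.load(open(n+'.pkl','rb')),b);c=axis(r);print(n,c,np.degrees(read(r,c)))
for off in(0,180):
  for d in(15,124,130):
    q=ctrl.inverse_kinematics([.515,-.058,.122],ori(np.radians(d+off))); print(off,d,None if q is None else np.round(q,3))
E
```

```text
top [ 0.51541148 -0.05802607] [ 4.2701622  11.33567657 10.52479884]
scene [ 0.5174126 -0.0593713] [ 4.21522632 11.60098756 10.07931079]
0 15 [-0.501  0.461  0.685  2.047 -0.416  0.772 -0.872]
0 124 [-0.318  0.417  0.448  2.036 -0.262  0.743  0.885]
0 130 [-0.306  0.415  0.434  2.035 -0.254  0.742  0.982]
180 15 [-0.174  0.4    0.27   2.027 -0.156  0.733  2.024]
180 124 [-0.885  0.85   1.345  2.065 -0.97   1.092 -1.605]
180 130 [-0.885  0.85   1.345  2.065 -0.97   1.092 -1.5  ]
```

Run:
```python
from workcell import ctrl
from h import *
p=np.array([.516,-.0585,.0]);o=ori(np.radians(15.1))
ctrl.line_to([.293,.58,.34],speed=.2)
ctrl.goto(p+[0,0,.30],o)
ctrl.gripper_to(.06)
print(ctrl.get_time(),ctrl.get_tool_pos(),ctrl.get_orientation(),o,ctrl.get_force(),ctrl.get_joint_positions())
print(ctrl.line_to(p+[0,0,.122],speed=.12,max_force=10))
print(ctrl.get_time(),ctrl.get_tool_pos(),ctrl.get_force())
s=ctrl.snapshot("scene");cv2.imwrite('pics/s1.png',cv2.resize(s["img"][130:300,200:400,::-1],None,fx=3.5,fy=3.5))
```

```text
3.8333 [ 0.51600371 -0.05852616  0.30000695] [3.11431569e+00 4.12778907e-01 1.56385214e-05] [3.11435686 0.41277807 0.        ] [ 0.02225353 -0.62422788  0.42369363] [-0.59629951  0.19485296  0.7471619   1.87867475 -0.14642996  1.12332237
 -1.10217607]
False
5.4667 [ 0.51647032 -0.05855323  0.12259951] [-0.28269442 -0.63876811 -0.44962583]
```

View pics/s1.png

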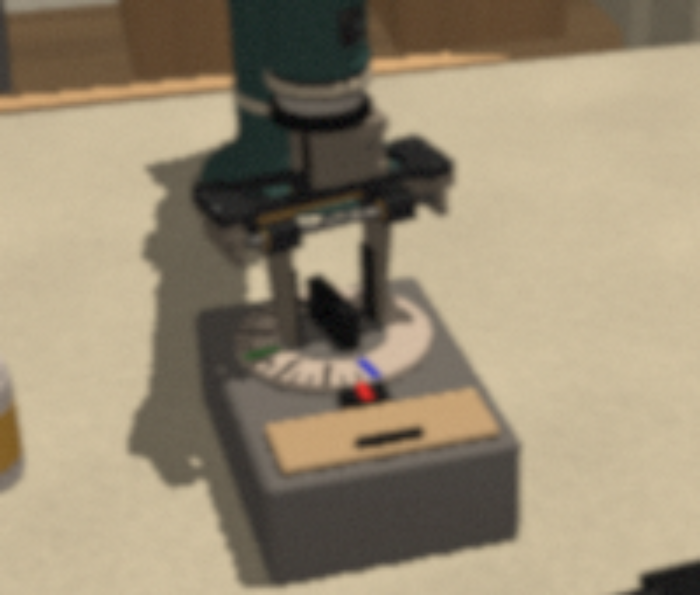

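The fingers straddle the bar (335,310 in the crop), with the blue mark beside the index. I'll close the gripper and turn joint 7 in stages, watching the forces.

Run:
```python
from workcell import ctrl
from h import *
ctrl.gripper_to(.0)
print(ctrl.get_grip_width(),ctrl.get_force(),ctrl.get_moment())
q=np.array(ctrl.get_joint_positions());T=np.radians(109.1)
for f in(.15,.4,.6,.8,1):
    a=q.copy();a[6]+=f*T;ctrl.movej(a)
    F=ctrl.get_force();print(f,ctrl.get_time(),np.round(F,1),np.round(ctrl.get_moment(),2),ctrl.get_grip_width())
    if np.linalg.norm(F)>40: break
print(np.degrees(ctrl.get_joint_positions()[6]-q[6]),ctrl.get_tool_pos())
s=ctrl.snapshot("scene");cv2.imwrite('pics/s2.png',cv2.resize(s["img"][130:300,200:400,::-1],None,fx=3.5,fy=3.5))
```

```text
0.015615667121825215 [-1.62936812  4.39080877  2.84056379] [ 0.92704347  0.53631757 -0.0110484 ]
0.15 6.625 [-1.9  3.3  2.7] [0.54 0.42 0.15] 0.016265751664408416
0.4 7.15 [-1.8  3.7  3.9] [0.64 0.63 0.11] 0.01562981405181946
0.6 7.6 [-4.2  4.4  5.2] [0.68 0.78 0.11] 0.01586145537755508
0.8 8.05 [-6.4  5.   6.8] [0.68 0.95 0.09] 0.015729747710828995
1 8.5 [-5.9  3.6  8. ] [0.63 1.17 0.1 ] 0.015730476505098977
108.95434340006024 [ 0.51415678 -0.05668292  0.12193175]
```

View pics/s2.png

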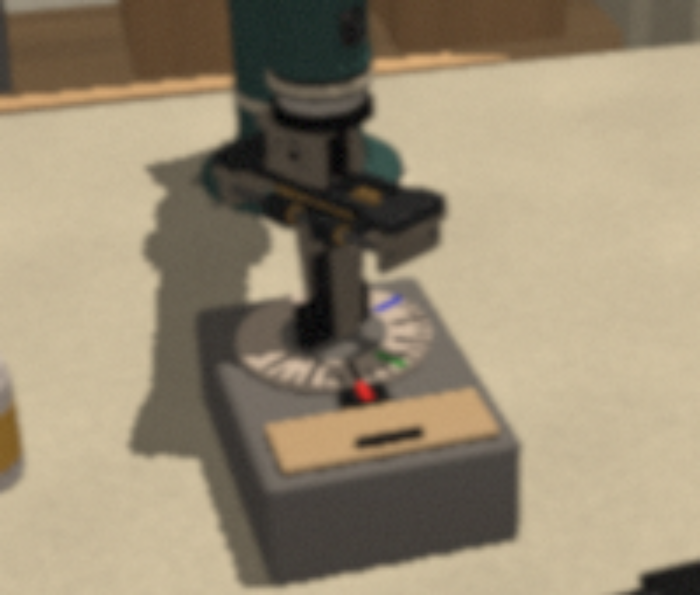

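A long mark now stands at the red index (365,385), with green past it at (392,358). I'll release, rise, move clear and check from above.

Run:
```python
from workcell import ctrl
from h import *
import pickle
ctrl.gripper_to(.06)
p=np.array(ctrl.get_tool_pos());ctrl.line_to([p[0],p[1],.34],speed=.2)
ctrl.movej([-1.146,.25,-.012,1.603,.006,1.071,-.056])
s=ctrl.snapshot("top");t=ctrl.snapshot("scene");print(ctrl.get_time(),ctrl.get_force())
for n,x,b in(("top",s,(285,195,392,355)),("scene",t,(250,195,350,295))):
    r=measure(x,b)
    print(n,{k:(np.round(v[0],1),v[1]) for k,v in r.items()})
    c=axis(r);print(c,np.degrees(read(r,c)),np.degrees(read(r,np.array([.5155,-.058]) if n=='top' else np.array([.5174,-.0594]))))
d=cv2.absdiff(s["img"],pickle.load(open('top.pkl','rb'))["img"]).max(2)
n,l,st,_=cv2.connectedComponentsWithStats((d>40).astype(np.uint8));print([list(x[:5]) for x in st[1:] if x[4]>15])
a=cv2.resize(s["img"][195:355,285:392,::-1],None,fx=3,fy=3,interpolation=cv2.INTER_CUBIC)
cv2.imwrite('pics/z3.png',a);cv2.imwrite('pics/top3.png',s["img"][:,:,::-1])
```

```text
13.0833 [-0.41913826  0.44247138 -0.84749347]
top {'blue': (array([314.1, 300.6]), np.int32(37)), 'green': (array([321.5, 260.1]), np.int32(34)), 'red': (array([335.1, 241.6]), np.int32(57)), 'bar': (array([339.6, 284.8]), np.int32(275))}
[ 0.51559281 -0.05689304] [  3.62400285 121.09450369 120.62428014] [  4.3216897  119.74486015 120.72448935]
scene {'blue': (array([311.2, 216. ]), np.int32(6)), 'green': (array([311.2, 232.2]), np.int32(9)), 'red': (array([303.8, 241.7]), np.int32(30)), 'bar': (array([294.2, 219.5]), np.int32(232))}
[ 0.51475459 -0.0566004 ] [  2.44604492 121.26740238 119.68072959] [  4.23222265 120.04546226 121.4319244 ]
[[np.int32(328), np.int32(251), np.int32(6), np.int32(12), np.int32(42)], [np.int32(317), np.int32(255), np.int32(10), np.int32(12), np.int32(52)], [np.int32(344), np.int32(256), np.int32(3), np.int32(7), np.int32(16)], [np.int32(348), np.int32(257), np.int32(4), np.int32(8), np.int32(16)], [np.int32(357), np.int32(267), np.int32(7), np.int32(5), np.int32(17)], [np.int32(306), np.int32(269), np.int32(12), np.int32(6), np.int32(30)], [np.int32(332),
[... 681 characters left out ...]
int32(4), np.int32(12), np.int32(25)], [np.int32(48), np.int32(369), np.int32(32), np.int32(33), np.int32(545)], [np.int32(84), np.int32(379), np.int32(10), np.int32(6), np.int32(33)], [np.int32(103), np.int32(385), np.int32(34), np.int32(14), np.int32(234)], [np.int32(75), np.int32(387), np.int32(8), np.int32(11), np.int32(52)], [np.int32(99), np.int32(396), np.int32(9), np.int32(10), np.int32(35)], [np.int32(151), np.int32(402), np.int32(26), np.int32(13), np.int32(101)], [np.int32(84), np.int32(411), np.int32(38), np.int32(22), np.int32(318)], [np.int32(0), np.int32(413), np.int32(32), np.int32(53), np.int32(1045)], [np.int32(136), np.int32(440), np.int32(24), np.int32(11), np.int32(86)]]
```

View pics/z3.png

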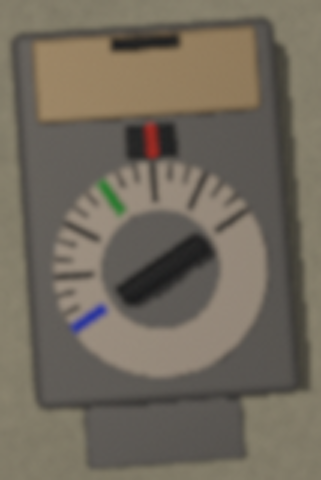

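View pics/top3.png

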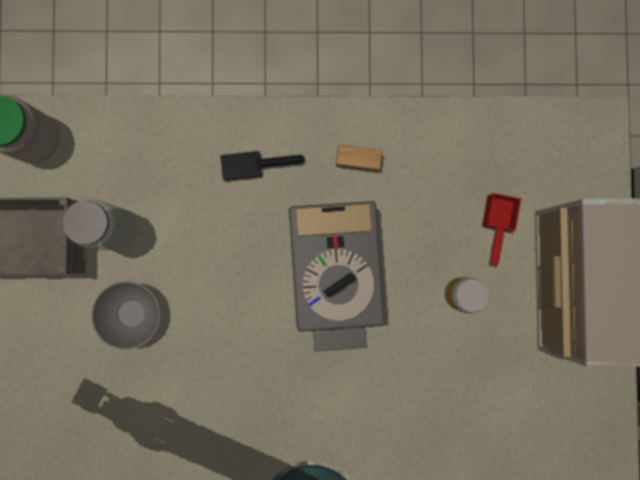

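The first long mark past green (154,182 in the crop) lines up with the red line (151,140). Between the start and end pictures only the dial, the arm and its shadow have changed.

```bash
python3 -c "
from workcell import ctrl
ctrl.sleep(.3);print(ctrl.get_time(),max(abs(v) for v in ctrl.get_joint_velocities()));ctrl.sign_off()"
```

```text
13.3833 0.0032449154098649286
the job is handed in; nothing more can be done
```

The dial now reads about 120.5° against the red index line, and I handed the job in at 13.4 s. I gripped the bar, turned it about 109° anticlockwise from its starting reading of about 11°, let go and moved the arm clear.

- **Final reading:** the two cameras gave individual readings from 119.7° to 121.4°, all well inside the 5° tolerance. The long mark past green lines up with the index by eye as well.
- **Surroundings:** comparing the top view before and after shows changes only at the dial, the arm and its shadow, so none of the other things moved.
- **Forces:** the force stayed under about 11 N at the points I checked, and was near zero at the end, with the arm clear.
- **Disagreements:** re-solving the dial's axis after the turn put it 1 to 4 mm from the first estimate. That fits the coarse blue and green marks and the camera calibration. The TCP also shifted about 3 mm during the turn while gripping the bar, with no visible effect.

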